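# Stack the upper tier of the drying rack

## Task

Draw the stacking tier fully out from under the bench riser by its pull tab, leave it standing on the bench and let go. Then take it by the bridge bar across its middle and set its four corner posts into the four corner sockets of the lower frame that fits it (the larger of the two), lowering it all the way home and level before you let go: do not drop it. Leave the lower frames and everything else where they stand.

Things in the scene. Friction and masses are not known exactly. Their poses are not given: they have to be found in the camera images.
- tier: Loose stacking tier, bare metal, 0.45 kg. Origin: middle of the plane of its feet; z up, y along its long side. Round posts, 14 mm across, at x +-50, y +-70 mm, feet tapered to 8 mm over 7 mm. Rails 62 to 78 mm up; middle plate (|y| < 40 mm) top at 66 mm. Starts more than half under the riser, tab end out; slides on its feet when pulled. Fits the frame either way round (half turn).
- pull_tab (a point): Grip point on the tier's pull tab, at tier y = -98 mm, 69 mm above the feet: an upright steel fin 10 mm thick (tier x), from y = -74 to -112 mm, 56 to 82 mm above the feet. Axes as the tier's.
- bridge_bar (a point): Middle of the tier's bridge bar, straight above its origin, 109 mm above the feet: a bar along tier x, 90 mm long, 12 mm thick (tier y), 14 mm high (102 to 116 mm up), on uprights at x +-40 mm; 36 mm free below it down to the plate. Axes as the tier's.
- riser: Fixed bench riser: beige shelf 250 (x) by 260 mm (y), 142 to 150 mm up, on four thin legs at x +-115, y 12 and 248 mm. Origin on the bench below the middle of its front edge; the shelf reaches from there along +y, its -y points into the open. The tier is fully out when its origin lies at riser y below -80 mm. A grey hotplate on its rear half reaches 200 mm up.
- lower_frame: Loose lower frame that fits, aluminium, 1.4 kg, 130 (x) by 170 mm (y). Origin: middle of its underside; z up, y along its long side. Corner blocks 30 mm square, 46 mm high at x +-50, y +-70 mm, each with a chamfered square socket 17.5 mm wide, 20 mm deep, floor 26 mm up: the tier's origin is 26 mm above this origin when home. The rest is below 33 mm. The two frames may swap places.
- small_frame: Loose smaller lower frame of the same make, 1 kg, 100 (x) by 134 mm (y), blocks 46 mm high at x +-35, y +-52 mm: the tier does not fit it; leave it alone. Origin: middle of its underside, z up, y along its long side.
- beaker: Glass beaker, 68 mm across, 90 mm high. Loose bystander on the bench; origin at the middle of its underside.
- amber_jar: Brown glass jar with black lid, 60 mm across, 100 mm high. Loose bystander on the bench; origin at the middle of its underside.
- wash_bottle: White plastic bottle with blue cap, 64 mm across, 160 mm high. Loose bystander on the bench; origin at the middle of its underside.
- tip_box: Blue box, 120 by 85 by 60 mm high. Loose bystander on the bench; origin at the middle of its underside.
- dish_stack: White round stack of dishes, 70 mm across, 30 mm high. Loose bystander on the bench; origin at the middle of its underside.
- solvent_can: Steel can, 70 mm across, 120 mm high. Loose bystander on the bench; origin at the middle of its underside.
- spatula: Broad flat spatula with black handle, lying flat. Loose bystander on the bench; origin at the middle of its underside.
Things that resemble listed ones, but are neither listed nor needed, are in the scene too. Leave any brown look-alike of the tier alone.

How it is judged:
On the way, in this order (a step that is already met when the one before it is completed fails the run):
1. the tier is being drawn out, held by its pull tab (y of tier in the frame of riser below 0.015 m and distance between the grasp point and pull_tab below 0.05 m and contact force between the fingers and tier above 0.5 N), for 0.1 s.
2. the tier stands on the bench fully out from under the riser, at rest and let go (y of tier in the frame of riser below -0.075 m and height (world z) of tier below 0.004 m and angle between tier's own z axis and vertical below 0.05 rad and linear speed of tier below 0.02 m/s and contact force between the fingers and tier below 0.05 N), for 0.2 s.
3. the tier is lifted, held by its bridge bar (height (world z) of tier above 0.035 m and distance between the grasp point and bridge_bar below 0.055 m and contact force between the fingers and tier above 1 N), for 0.2 s.
At the end, for the whole second after the job is handed in: All four posts stand on the floors of the larger lower frame's sockets (tier's origin 22 to 28.5 mm above the frame's, within 5 mm sideways, 0.06 rad in line, within 0.03 rad of level), the tier is at rest and let go, and the lower frame stands on the bench within 30 mm of where it started (z of tier in the frame of lower_frame between 0.022 and 0.0285 m and horizontal distance between tier and lower_frame below 0.005 m and angle between the y axis of tier and the y axis of lower_frame, either way round below 0.06 rad and angle between tier's own z axis and vertical below 0.03 rad and linear speed of tier below 0.01 m/s and contact force between the fingers and tier below 0.05 N and distance of lower_frame from where it was at the start of the episode below 0.03 m and height (world z) of lower_frame below 0.004 m); the robot touches nothing.
It fails at once if the tier is let go while its posts are still above the sockets (dropped) (height (world z) of tier above 0.055 m and contact force between the fingers and tier below 0.05 N).
It fails at once if the lower frame is shoved more than 40 mm (distance of lower_frame from where it was at the start of the episode above 0.04 m).
It fails at once if the smaller frame or a bystander is moved more than 40 mm or tipped (distance of small_frame from where it was at the start of the episode above 0.04 m or (distance of beaker from where it was at the start of the episode above 0.04 m or angle between beaker's own z axis and vertical above 0.5 rad) or (distance of amber_jar from where it was at the start of the episode above 0.04 m or angle between amber_jar's own z axis and vertical above 0.5 rad) or (distance of wash_bottle from where it was at the start of the episode above 0.04 m or angle between wash_bottle's own z axis and vertical above 0.5 rad) or (distance of tip_box from where it was at the start of the episode above 0.04 m or angle between tip_box's own z axis and vertical above 0.5 rad) or (distance of dish_stack from where it was at the start of the episode above 0.04 m or angle between dish_stack's own z axis and vertical above 0.5 rad) or (distance of solvent_can from where it was at the start of the episode above 0.04 m or angle between solvent_can's own z axis and vertical above 0.5 rad) or (distance of spatula from where it was at the start of the episode above 0.04 m or angle between spatula's own z axis and vertical above 0.5 rad)).
It also fails if it takes over 54 s, if anything falls off the work surface, if the arm or the gripper's body presses on something with over 40 N, if the wrist force passes 120 N, or if a joint passes its speed limit or range.

## Robot

A 6-joint arm with a two-finger parallel gripper is mounted at the origin on the work surface. World frame = base frame: x ahead of the robot, y to its left, z up, the work surface at z = 0. Lengths are in m, angles in rad, forces in N, time in s.
With the tool pointing down it reaches from about 0.35 to 0.775 m from the base axis. Payload 5.5 kg.
Tool frame: the origin (TCP) lies on the mounting face of the last link; the fingertips stand 173 mm ahead of it and the grasp point (between the pads) lies 155 mm ahead of it (tcp_to_grasp is the distance from the TCP to the grasp point, in m); z points along the fingers, y is the direction in which the jaws open and shut (so a half turn about z gives the same grasp; the last joint's range is limited). The gripper opens to 85 mm and grips with 20 to 120 N. Pads are 22 mm wide; open, the fingers measure 114 mm over their backs; the gripper's body (76 mm by 85 mm) begins 54 mm behind the grasp point. The pads swing forward as they close: fully open they stand 13 mm farther back than shut.
Start: joints at [-1.478, 0.313, 0.046, 1.304, 0, 1.431], TCP at [0.133, -0.56, 0.405] pointing down, gripper open.
Joint ranges: [-2.76, 2.76], [-0.86, 1.69], [-1.03, 1.26], [-2.2, 2.34], [-1.47, 1.5], [-3.14, 3.14]. Speed limits (rad/s): [2.57, 2.57, 3.14, 3.14, 3.14, 3.14].

## Interface

Orientations are given as a unit quaternion [w, x, y, z].
In Python, from cell import observe, get_image, camera_params, hand_in, tcp_to_grasp gives the robot as it stands. The module is installed in compiled form; this text tells all that it offers.
- The arm moves only by the tool play_rows, never from a script. Its argument "steps" is a list of rows, each a list of 2 entries, a list of its own where there are three numbers: the shift along the tool's x, y, z in mm, then the turn, a rotation vector about the tool's x, y, z in rad. A call has 1 to 20 rows; each row is the pose to reach, as a shift and turn from the pose measured when the call began, along the tool's axes at that moment; what a row does not reach only later rows make up. A row lasts 1/8 s, in which the tool goes at most 62.5 mm and 10.7 degrees, less where a joint would pass 70% of its speed; a pose out of reach is approached as far as the arm can. A call with a gripper value outside its range is refused whole. "hand" is the finger opening in mm, from 0 to 85.4, set as the call begins (left out, the last holds). The fingers move at their own pace and stop on an object; the grip force is fixed at half the most. Time passes only in rows, so rows that repeat a pose let the fingers close. It gives the time, the measured TCP pose, the force and the opening at its end, in the units of the state.
- observe(): the state, without advancing time (a new reading comes with each control period).
- get_image(name): name is "scene" or "top" or "wrist"; returns (picture, depth): 480x640x3 uint8, red, green, blue; 480x640 float32, m along the optical axis (not along the pixel's ray), 0 where there is no reading.
- camera_params(name): a dict with "fx", "fy", "cx", "cy" (pixels), "dist_coeffs" ([k1, k2, p1, p2, k3] as OpenCV has them; the pictures are not rectified), "R" (3x3) and "t" (3): a world point X has camera coordinates R X + t. Camera axes: x right, y down, z forward; pixel columns grow to the right and rows downward; lengths in m; the calibration is good to about 2 mm. A picture is of the moment at which its call begins: read the wrist's pose just before it. camera_params takes no time and is no camera call; for the wrist camera it gives the pose at the moment of the call.
- hand_in(): hands the job in, once; it reports no verdict.
The state is a dict: "time": time; "q": joint angles; "qvel": joint speeds; "tau": joint torques, N m; "ee_pos": TCP position; "orientation": TCP orientation; "force": force on the tool from outside, world axes, zero at the start; "wrist_torque": the same for the moment, N m; "width": opening from 0.0 (shut) to 1.0 (fully open).
Only numpy, scipy, OpenCV 4.12 (cv2) and the standard library are available. Lean on these libraries where they do the work, as an engineer would, in place of code of your own. Each camera call takes 0.05 s, during which the arm holds its last target. There are 200 camera calls.

## Working session

There is one attempt and no reset: what is moved stays moved. The work goes in short steps, Python scripts to look and compute and a tool call to move; the robot and the scene stay as the last step left them, time stands still between calls to the robot, and variables do not carry over. Pictures are saved under pics/ and viewed, about 8 in all and at most 12, crops included, and the job is handed in when it is done.

Besides the shell and the picture viewer there is one more tool, called after "Emit:" by a JSON object that holds its "api" and its "payload". play_rows: Moves the arm, as the interface text tells. Its arguments: {"type":"object","properties":{"steps":{"type":"array"},"hand":{"type":"number"}},"required":["steps"]}

```bash
mkdir -p pics; cat > h.py <<'E'
import numpy as np, cv2
from cell import *
def K(p): return np.array([[p['fx'],0,p['cx']],[0,p['fy'],p['cy']],[0,0,1.]])
def grab(name,fn):
    p=camera_params(name); im,d=get_image(name)
    np.savez(f'pics/{fn}.npz',im=im,d=d,K=K(p),D=np.array(p['dist_coeffs'],float),R=np.array(p['R']),t=np.array(p['t']))
    cv2.imwrite(f'pics/{fn}.png',im[...,::-1]); return im,d
def load(fn): return np.load(f'pics/{fn}.npz')
def ray(f,uv):
    n=cv2.undistortPoints(np.array([[uv]],float),f['K'],f['D'])[0,0]
    return -f['R'].T@f['t'], f['R'].T@np.array([n[0],n[1],1.])
def atz(f,uv,z):
    c,r=ray(f,uv); return c+r*(z-c[2])/r[2]
def bydepth(f,uv):
    c,r=ray(f,uv); u,v=map(int,np.round(uv)); d=f['d'][v-1:v+2,u-1:u+2]; d=d[d>0]
    return c+r*np.median(d) if len(d) else None
def proj(f,X): return cv2.projectPoints(np.array(X,float).reshape(-1,3),cv2.Rodrigues(f['R'])[0],f['t'],f['K'],f['D'])[0][:,0]
def crop(fn,x0,y0,x1,y1,s,out):
    im=cv2.imread(f'pics/{fn}.png')[y0:y1,x0:x1]; cv2.imwrite(f'pics/{out}.png',cv2.resize(im,None,fx=s,fy=s,interpolation=cv2.INTER_CUBIC))
E
python3 - <<'E'
from h import *
print(observe(),tcp_to_grasp if not callable(tcp_to_grasp) else tcp_to_grasp())
for n in('scene','top','wrist'):
    grab(n,n+'0'); f=load(n+'0'); print(n,-f['R'].T@f['t'],f['R'][2],f['K'][0,0],f['D'])
a=cv2.imread('pics/top0.png');b=cv2.imread('pics/scene0.png')
E
```

```text
{'time': 0.0, 'q': array([-1.47762821e+00,  3.14021648e-01,  4.49512021e-02,  1.30357881e+00,
       -2.78657155e-05,  1.43120673e+00]), 'qvel': array([ 1.23543503e-03,  1.31551420e-04, -8.58869603e-05, -1.89071232e-04,
       -5.70083769e-04,  7.06656044e-05]), 'tau': array([ 6.06305348e-04, -4.80626249e+01,  2.98534942e+01,  1.94991357e-02,
       -2.04805910e-04,  6.90785669e-06]), 'ee_pos': array([ 0.1326049 , -0.55929733,  0.40378512]), 'orientation': array([-9.26538249e-04,  9.93235193e-01,  1.16116293e-01,  7.57289401e-06]), 'force': array([-0.34030079, -0.38434134, -0.16583642]), 'wrist_torque': array([-0.04116749, -0.0182615 , -0.0306771 ]), 'width': 1.0030279203422305} 0.1547
scene [ 1.24529542 -0.1612181   1.18696022] [-0.56834063  0.08409465 -0.81848459] 481.64402949474635 [-0.02035601  0.          0.          0.          0.        ]
top [ 0.15304912 -0.04828664  1.70554541] [ 0.21114332 -0.0137161  -0.97735887] 623.1691482648193 [-0.03448664  0.          0.          0.          0.        ]
wrist [ 0.20801782 -0.54124139  0.37277861] [-0.29404627 -0.06940442 -0.95326797] 336.0480127444415 [0.00730412 0.         0.         0.         0.        ]
```

View pics/top0.png

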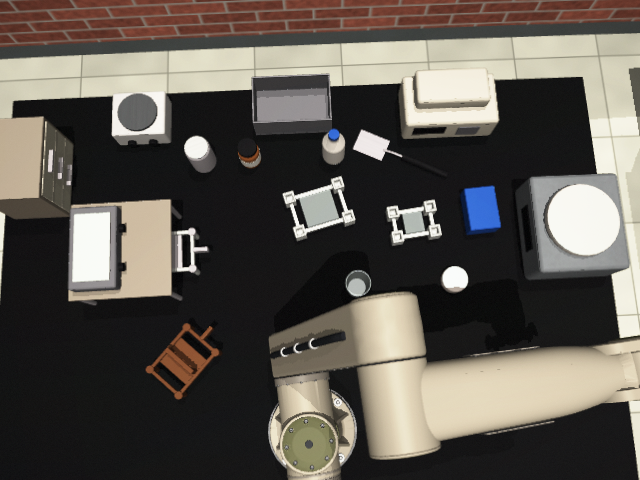

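View pics/scene0.png

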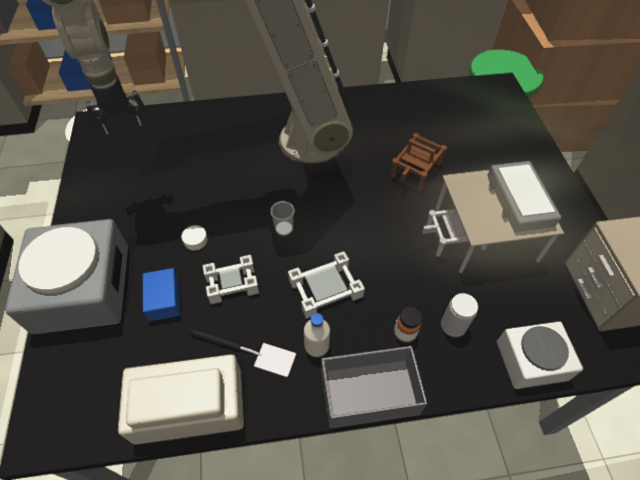

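The top view shows the tier (metal, tab at about (203,248)) under the riser at (120,250). Lookalikes are the brown decoy at (183,360) and the two frames: larger at (319,208), smaller at (414,222). I choose the metal one at (190,250) and the frame at (319,208), and will check both in close crops.

```bash
python3 - <<'E'
from h import *
def c(fn,x0,y0,w,h,s):
    im=cv2.imread(f'pics/{fn}.png')[y0:y0+h,x0:x0+w]; return cv2.resize(im,None,fx=s,fy=s,interpolation=cv2.INTER_CUBIC)
m=np.vstack([np.hstack([c('top0',150,210,80,60,5),c('top0',275,173,80,60,5)]),np.hstack([c('scene0',405,195,80,60,5),c('scene0',285,250,80,60,5)])])
cv2.imwrite('pics/m1.png',m)
f=load('top0');
for n,uv in dict(frame=(319,208),small=(414,222),tab=(203,248),tier=(190,250),rf1=(171,200),rf2=(171,297),decoy=(183,360),beaker=(358,283),can=(200,150),jar=(249,150),bottle=(333,145)).items(): print(n,bydepth(f,uv))
E
```

```text
frame [ 0.59483156 -0.04388522  0.03538738]
small [ 0.54325486 -0.30414418  0.03414469]
tab [0.4867507  0.26824502 0.08359526]
tier [0.49862942 0.31950246 0.00638904]
rf1 [0.64666221 0.37466709 0.00166319]
rf2 [0.37047578 0.37269226 0.00203267]
decoy [0.19715853 0.32415755 0.06982664]
beaker [ 0.38487717 -0.14157711  0.00712154]
can [0.74765349 0.26814343 0.12145419]
jar [0.74903748 0.13898688 0.1009693 ]
bottle [ 0.74327297 -0.08909001  0.12660284]
```

View pics/m1.png

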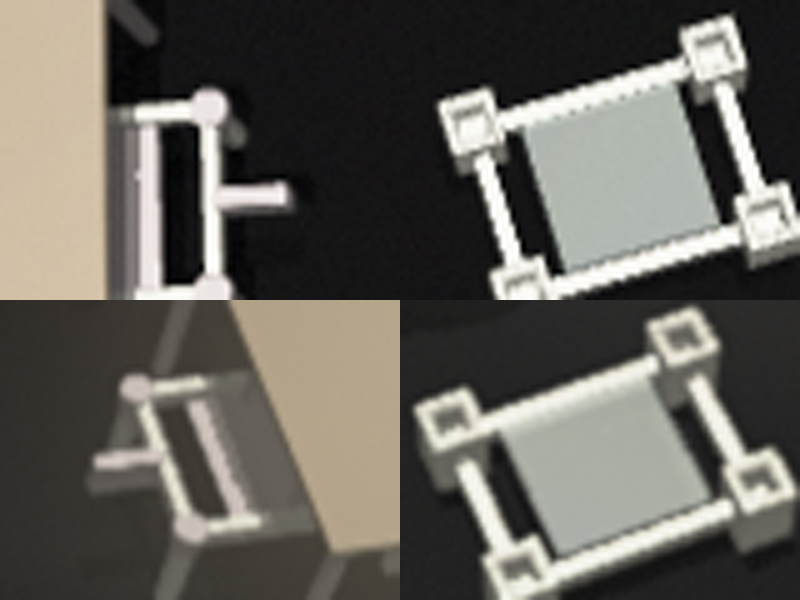

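The crops show the metal tier: post tops at top (192,231) and (192.4,268), tab tip (208,249). The big frame's sockets are at top (289.4,197), (337.6,183.5), (348.6,216.6), (300,231). I'll triangulate these from the two views.

```bash
cat >> h.py <<'E'
def tri(fs,uvs):
    A=np.zeros((3,3));b=np.zeros(3)
    for f,uv in zip(fs,uvs):
        c,r=ray(f,uv); r=r/np.linalg.norm(r); P=np.eye(3)-np.outer(r,r); A+=P;b+=P@c
    return np.linalg.solve(A,b)
E
python3 - <<'E'
from h import *
np.set_printoptions(precision=4,suppress=True)
T=load('top0');S=load('scene0')
pts=dict(postA=((192,231),(443.4,240)),postB=((192.4,268),(432,212.4)),tab=((207.5,249),(424.4,227.6)),
f1=((289.4,197),(357,286)),f2=((337.6,183.5),(308.4,303)),f3=((348.6,216.6),(295.4,273.6)),f4=((300,231),(341.6,258)))
for n,(a,b) in pts.items(): print(n,tri((T,S),(a,b)),atz(T,a,.078 if n[0] in'pt' else .046),atz(S,b,.078 if n[0] in'pt' else .046))
for uv in((172,200),(172,297)): print('riser',atz(T,uv,.15))
E
```

```text
postA [0.5349 0.2985 0.0821] [0.5357 0.2987 0.078 ] [0.5323 0.3009 0.078 ]
postB [0.4345 0.2961 0.081 ] [0.4352 0.2976 0.078 ] [0.4323 0.2965 0.078 ]
tab [0.4844 0.2577 0.0804] [0.4846 0.2574 0.078 ] [0.4828 0.2595 0.078 ]
f1 [0.6266 0.037  0.0484] [0.6272 0.0364 0.046 ] [0.6254 0.038  0.046 ]
f2 [ 0.659  -0.0988  0.0487] [ 0.6599 -0.0985  0.046 ] [ 0.6576 -0.0989  0.046 ]
f3 [ 0.5637 -0.1232  0.0473] [ 0.5639 -0.124   0.046 ] [ 0.563  -0.1224  0.046 ]
f4 [0.53   0.0115 0.0448] [0.5296 0.0107 0.046 ] [0.5308 0.0122 0.046 ]
riser [0.6036 0.3352 0.15  ]
riser [0.3515 0.3336 0.15  ]
```

```bash
cat >> h.py <<'E'
from scipy.spatial.transform import Rotation as Ro
def rows(P,psis,z=None):
    "world TCP positions + yaw of tool x (tool down) -> rows"
    o=observe(); w,x,y,zz=o['orientation']; R0=Ro.from_quat([x,y,zz,w]); xa=R0.apply([1,0,0]); print('now',o['time'],o['ee_pos'],'psi',np.arctan2(xa[1],xa[0]),'zaxis',R0.apply([0,0,1]),o['q'],o['width'])
    for p,s in zip(P,psis):
        R=Ro.from_matrix(np.array([[np.cos(s),np.sin(s),0],[np.sin(s),-np.cos(s),0],[0,0,-1]]))
        d=R0.inv().apply(np.array(p)-o['ee_pos'])*1000; v=(R0.inv()*R).as_rotvec()
        print([list(map(float,np.round(d,1))),list(map(float,np.round(v,3)))])
E
python3 - <<'E'
from h import *
a=np.linspace(-1.337,-0.21,12)[1:]; r=np.linspace(.575,.56,12)[1:]
rows([(R*np.cos(t),R*np.sin(t),.404) for R,t in zip(r,a)],.2328+.18*np.arange(1,12))
E
```

```text
now 0.15 [ 0.13261333 -0.55936687  0.40402015] psi 0.232769048585711 zaxis [-1.51961007e-04  1.36238501e-03 -9.99999060e-01] [-1.47762556e+00  3.13846167e-01  4.52814932e-02  1.30360227e+00
 -2.45510303e-05  1.43119795e+00] 0.9987733591317146
[[59.2, -4.3, 0.0], [-0.001, -0.0, -0.18]]
[[117.0, -14.7, 0.1], [-0.001, -0.0, -0.36]]
[[173.3, -30.9, 0.1], [-0.001, -0.001, -0.54]]
[[227.5, -52.7, 0.1], [-0.001, -0.001, -0.72]]
[[279.0, -79.9, 0.2], [-0.001, -0.001, -0.9]]
[[327.4, -112.2, 0.2], [-0.001, -0.001, -1.08]]
[[372.1, -149.1, 0.3], [-0.001, -0.001, -1.26]]
[[412.7, -190.3, 0.3], [-0.001, -0.001, -1.44]]
[[448.8, -235.4, 0.4], [-0.001, -0.001, -1.62]]
[[480.0, -283.7, 0.5], [-0.001, -0.001, -1.8]]
[[506.0, -334.9, 0.6], [-0.001, -0.001, -1.98]]
```

Emit:
{"api": "play_rows", "payload": {"steps": [[[59,-4,0],[0,0,-0.18]],[[117,-15,0],[0,0,-0.36]],[[173,-31,0],[0,0,-0.54]],[[227,-53,0],[0,0,-0.72]],[[279,-80,0],[0,0,-0.9]],[[327,-112,0],[0,0,-1.08]],[[372,-149,0],[0,0,-1.26]],[[413,-190,0],[0,0,-1.44]],[[449,-235,0],[0,0,-1.62]],[[480,-284,0],[0,0,-1.8]],[[506,-335,0],[0,0,-1.98]],[[506,-335,0],[0,0,-1.98]],[[506,-335,0],[0,0,-1.98]]]}}

```text
time: 1.78
ee_pos: [0.5477, -0.1166, 0.4043]
orientation: [-0.001, 0.448, 0.894, 0.0]
force: [-0.2, -0.2, 0.5]
width: 1.001
```

```bash
python3 - <<'E'
from h import *
grab('wrist','w1')
a=np.linspace(-.21,.52,9)[1:]; r=np.linspace(.56,.54,9)[1:]
P=[(R*np.cos(t),R*np.sin(t),.36) for R,t in zip(r,a)]; P+= [(.485,.235,.34)]*7
rows(P,2.213+np.minimum(.18*np.arange(1,16),2.523))
f=load('w1'); print(proj(f,[[.6266,.037,.046],[.659,-.0988,.046],[.5637,-.1232,.046],[.53,.0115,.046]]))
E
```

```text
now 1.825 [ 0.54758346 -0.11732383  0.40435621] psi 2.2112951444929783 zaxis [-5.42225325e-04  1.07924262e-03 -9.99999271e-01] [-3.54599457e-01  2.84427251e-01  5.70131407e-03  1.29295361e+00
  8.23829685e-04  5.75697813e-01] 0.9986340470879901
[[37.5, 35.4, 44.4], [0.0, -0.001, -0.182]]
[[77.5, 66.8, 44.5], [0.0, -0.001, -0.362]]
[[120.0, 94.2, 44.5], [0.001, -0.001, -0.542]]
[[164.6, 117.5, 44.6], [0.001, -0.001, -0.722]]
[[210.9, 136.6, 44.6], [0.001, -0.001, -0.902]]
[[258.6, 151.2, 44.7], [0.001, -0.001, -1.082]]
[[307.2, 161.4, 44.8], [0.001, -0.001, -1.262]]
[[356.3, 167.1, 44.8], [0.001, -0.001, -1.442]]
[[319.8, 160.4, 64.8], [0.001, -0.001, -1.622]]
[[319.8, 160.4, 64.8], [0.001, -0.001, -1.802]]
[[319.8, 160.4, 64.8], [0.001, -0.001, -1.982]]
[[319.8, 160.4, 64.8], [0.001, -0.0, -2.162]]
[[319.8, 160.4, 64.8], [0.001, -0.0, -2.342]]
[[319.8, 160.4, 64.8], [0.002, -0.0, -2.522]]
[[319.8, 160.4, 64.8], [0.002, -0.0, -2.525]]
[[487.28581448 132.54809888]
 [415.46049166 261.1182808 ]
 [328.73185668 226.43743481]
 [389.97882742  88.71490981]]
```

View pics/w1.png

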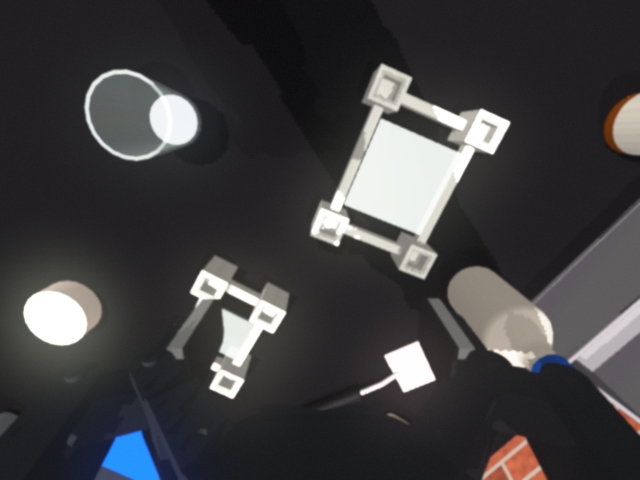

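The wrist view shows the large frame's sockets at (388,88), (487,131), (417,258), (329,224), within 3 px of the prediction. Next I move above the tab.

Emit:
{"api": "play_rows", "payload": {"steps": [[[37,35,44],[0,0,-0.18]],[[77,67,44],[0,0,-0.36]],[[120,94,44],[0,0,-0.54]],[[165,117,44],[0,0,-0.72]],[[211,137,45],[0,0,-0.9]],[[259,151,45],[0,0,-1.08]],[[307,161,45],[0,0,-1.26]],[[320,160,55],[0,0,-1.44]],[[320,160,65],[0,0,-1.62]],[[320,160,65],[0,0,-1.8]],[[320,160,65],[0,0,-1.98]],[[320,160,65],[0,0,-2.16]],[[320,160,65],[0,0,-2.34]],[[320,160,65],[0,0,-2.525]],[[320,160,65],[0,0,-2.525]],[[320,160,65],[0,0,-2.525]]]}}

```text
time: 3.82
ee_pos: [0.4851, 0.234, 0.3397]
orientation: [-0.0, 0.714, -0.7, -0.001]
force: [0.2, -0.5, -1.2]
width: 1.001
```

```bash
python3 - <<'E'
from h import *
grab('wrist','w2')
f=load('w2'); print(proj(f,[[.535,.297,.078],[.4345,.297,.078],[.4845,.2577,.082],[.36,.334,.15],[.61,.334,.15]]))
rows([],[])
E
```

```text
[[254.39866487 317.82793161]
 [383.30229411 320.11299807]
 [320.27558347 274.72262116]
 [522.36834452 439.74040906]
 [109.86233863 433.35260663]]
now 3.875 [0.4849613  0.23423543 0.33974246] psi -1.5508918118671198 zaxis [-5.86813233e-04  1.05011933e-03 -9.99999276e-01] [ 3.00579434e-01  2.71313273e-01 -1.72679237e-01  1.12705341e+00
  1.17677757e-03 -1.29012186e+00] 1.0010630835837844
```

View pics/w2.png

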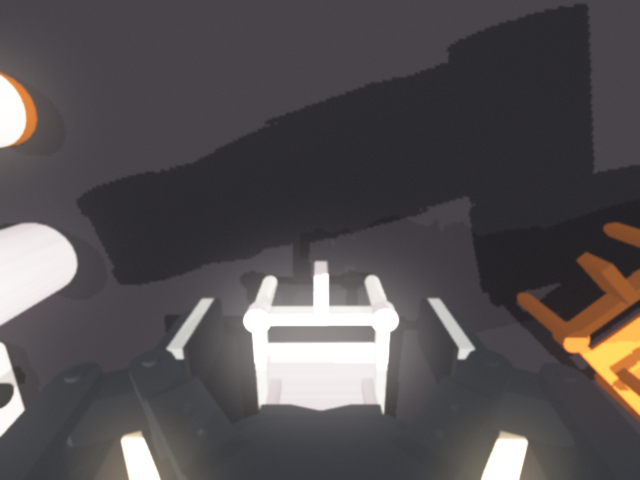

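Posts at (257,318) and (386,319), tab centred at u≈320, so the estimate is good. I descend with a narrowed opening and close on the tab.

Emit:
{"api": "play_rows", "payload": {"steps": [[[-16,0,30],[0,0,0]],[[-32,1,60],[0,0,0]],[[-32,1,90],[0,0,0]],[[-32,1,116],[0,0,0]],[[-32,1,116],[0,0,0]],[[-32,1,116],[0,0,0]]], "hand": 45}}

```text
time: 4.62
ee_pos: [0.4838, 0.2664, 0.2247]
orientation: [-0.001, 0.714, -0.7, -0.0]
force: [-0.1, -0.6, -0.4]
width: 0.528
```

Emit:
{"api": "play_rows", "payload": {"steps": [[[0,0,0],[0,0,0]],[[0,0,0],[0,0,0]],[[0,0,0],[0,0,0]],[[0,0,0],[0,0,0]],[[0,0,0],[0,0,0]],[[0,0,0],[0,0,0]]], "hand": 0}}

```text
time: 5.38
ee_pos: [0.4843, 0.2665, 0.226]
orientation: [-0.002, 0.714, -0.7, 0.0]
force: [-1.6, -0.6, 5.6]
width: 0.106
```

Emit:
{"api": "play_rows", "payload": {"steps": [[[4,0,0],[0,0,0]],[[15,0,0],[0,0,0]],[[30,0,0],[0,0,0]],[[45,0,0],[0,0,0]],[[60,0,0],[0,0,0]],[[75,0,0],[0,0,0]],[[90,0,0],[0,0,0]],[[105,0,0],[0,0,0]],[[120,0,0],[0,0,0]],[[132,0,0],[0,0,0]],[[140,0,0],[0,0,0]],[[145,0,0],[0,0,0]],[[145,0,0],[0,0,0]],[[145,0,0],[0,0,0]]]}}

```text
time: 7.12
ee_pos: [0.4871, 0.1213, 0.226]
orientation: [-0.001, 0.714, -0.7, 0.001]
force: [-0.5, 1.9, 6.3]
width: 0.107
```

Emit:
{"api": "play_rows", "payload": {"steps": [[[0,0,0],[0,0,0]],[[0,0,0],[0,0,0]],[[0,0,0],[0,0,0]],[[0,0,0],[0,0,0]]], "hand": 45}}

```text
time: 7.62
ee_pos: [0.487, 0.1212, 0.2258]
orientation: [-0.001, 0.714, -0.7, 0.001]
force: [-0.8, 0.4, -0.4]
width: 0.53
```

Emit:
{"api": "play_rows", "payload": {"steps": [[[0,0,-10],[0,0,0]],[[0,0,-50],[0,0,0]],[[0,0,-100],[0,0,0]],[[0,0,-140],[0,0,0]],[[0,0,-140],[0,0,0]]]}}

```text
time: 8.25
ee_pos: [0.4878, 0.1212, 0.37]
orientation: [-0.004, 0.714, -0.7, 0.003]
force: [-0.1, 0.3, 0.0]
width: 0.525
```

```bash
python3 - <<'E'
from h import *
grab('wrist','w3');grab('top','top1')
rows([],[])
f=load('w3'); print(proj(f,[[.534,.153,.078],[.4345,.153,.078],[.534,.293,.078],[.4345,.293,.078]]))
E
```

```text
now 8.35 [0.48661117 0.12110185 0.366237  ] psi -1.5516925654318885 zaxis [ 3.70863988e-03  4.55704955e-04 -9.99993019e-01] [ 8.36551439e-02  1.85220262e-01 -2.17389489e-01  1.16445282e+00
  1.44226263e-04 -1.50624396e+00] 0.5273639012730708
[[268.05108749 265.62871202]
 [386.81722799 268.39583759]
 [271.79688838 400.51290698]
 [375.1945479  403.09744356]]
```

View pics/w3.png

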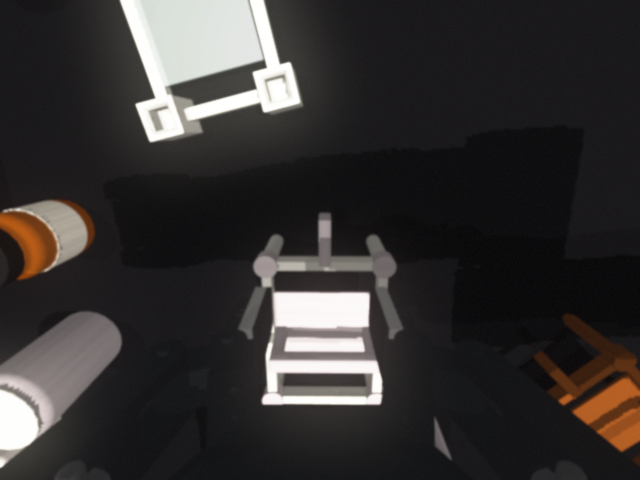

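The tier is out. Wrist posts are at (265,266), (384,267) in front and (271,398), (375,399) at the rear; the frame's near blocks are at (163,118) and (278,88).

```bash
python3 - <<'E'
from h import *
def c(fn,x0,y0,w,h,s):
    im=cv2.imread(f'pics/{fn}.png')[y0:y0+h,x0:x0+w]; return cv2.resize(im,None,fx=s,fy=s,interpolation=cv2.INTER_CUBIC)
cv2.imwrite('pics/m2.png',np.hstack([c('top1',195,210,80,80,5),c('w3',235,240,160,160,2.5)]))
f=load('w3')
for uv in((265,266),(384,267),(271,398),(375,399)): print(atz(f,uv,.078))
for uv in((163,118),(278,88)): print(atz(f,uv,.046))
E
```

```text
[0.53657055 0.15339969 0.078     ]
[0.43694888 0.1518006  0.078     ]
[0.53470002 0.29003749 0.078     ]
[0.43502077 0.28815352 0.078     ]
[0.62256259 0.03720891 0.046     ]
[0.52734342 0.01250518 0.046     ]
```

View pics/m2.png

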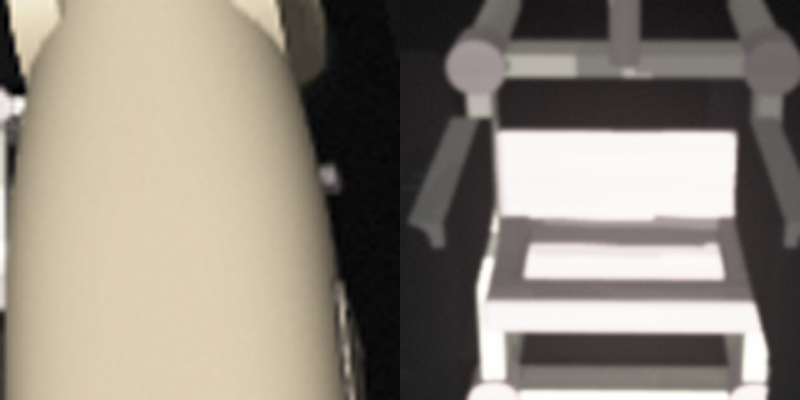

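```bash
python3 - <<'E'
from h import *
f=load('w3'); print('bar',atz(f,(323.6,366.4),.116),atz(f,(270.2,360),.116),atz(f,(377,360),.116))
g=load('w1'); q=np.array([atz(g,u,.046) for u in((487,131),(417,258),(329,224),(388,88))]); print(q,q.mean(0))
e=(q[0]-q[1]+q[3]-q[2]); print('yaw',np.arctan2(-e[0],e[1]))
x=q[0]-q[3]+q[1]-q[2]; print('yawx',np.arctan2(x[1],x[0]))
rows([(.4857,.2226,.36),(.4857,.2226,.264)],[-3.1256]*2)
E
```

```text
bar [0.48574634 0.22207609 0.116     ] [0.52792687 0.21727553 0.116     ] [0.44402188 0.21484494 0.116     ]
[[ 0.62540124  0.03781207  0.046     ]
 [ 0.65795258 -0.09522796  0.046     ]
 [ 0.56236857 -0.12100506  0.046     ]
 [ 0.5282012   0.01088781  0.046     ]] [ 0.5934809  -0.04188328  0.046     ]
yaw 0.24670264371671063
yawx 0.26685011623861876
now 8.35 [0.48661117 0.12110185 0.366237  ] psi -1.5516925654318885 zaxis [ 3.70863988e-03  4.55704955e-04 -9.99993019e-01] [ 8.36551439e-02  1.85220262e-01 -2.17389489e-01  1.16445282e+00
  1.44226263e-04 -1.50624396e+00] 0.5273639012730708
[[-101.5, -1.0, 6.3], [-0.003, 0.003, 1.574]]
[[-101.5, -0.6, 102.3], [-0.003, 0.003, 1.574]]
```

Emit:
{"api": "play_rows", "payload": {"steps": [[[-20,0,0],[0,0,0.18]],[[-40,0,0],[0,0,0.36]],[[-60,0,0],[0,0,0.54]],[[-80,-1,0],[0,0,0.72]],[[-101,-1,0],[0,0,0.9]],[[-101,-1,0],[0,0,1.08]],[[-101,-1,0],[0,0,1.26]],[[-101,-1,0],[0,0,1.44]],[[-101,-1,0],[0,0,1.574]],[[-101,-1,30],[0,0,1.574]],[[-101,-1,60],[0,0,1.574]],[[-101,-1,85],[0,0,1.574]],[[-101,-1,102],[0,0,1.574]],[[-101,-1,102],[0,0,1.574]],[[-101,-1,102],[0,0,1.574]]], "hand": 60}}

```text
time: 10.22
ee_pos: [0.486, 0.2221, 0.2641]
orientation: [0.001, -0.008, 1.0, 0.0]
force: [1.1, 0.6, -0.5]
width: 0.706
```

Emit:
{"api": "play_rows", "payload": {"steps": [[[0,0,0],[0,0,0]],[[0,0,0],[0,0,0]],[[0,0,0],[0,0,0]],[[0,0,0],[0,0,0]],[[0,0,0],[0,0,0]],[[0,0,0],[0,0,0]]], "hand": 0}}

```text
time: 10.98
ee_pos: [0.4862, 0.2223, 0.2646]
orientation: [0.002, -0.008, 1.0, 0.0]
force: [-0.3, 1.6, 4.8]
width: 0.124
```

```bash
python3 - <<'E'
from h import *
print(observe()['force'])
rows([(.4857,.2226,.35)],[-3.1256])
E
```

```text
[-0.28017618  1.55332044  4.79129804]
now 10.975 [0.48616866 0.22230443 0.26461925] psi -3.125551892593346 zaxis [ 3.87480526e-03  8.49577848e-04 -9.99992132e-01] [ 2.78719371e-01  3.18669965e-01 -3.04055424e-01  9.44111916e-01
 -2.49263095e-04  2.62676586e-01] 0.12415364142429486
[[0.1, 0.4, -85.4], [0.001, 0.004, 0.0]]
```

Emit:
{"api": "play_rows", "payload": {"steps": [[[0,0,-8],[0,0,0]],[[0,0,-25],[0,0,0]],[[0,0,-45],[0,0,0]],[[0,0,-65],[0,0,0]],[[0,0,-80],[0,0,0]],[[0,0,-80],[0,0,0]],[[0,0,-80],[0,0,0]]]}}

```text
time: 11.85
ee_pos: [0.4855, 0.2221, 0.3437]
orientation: [0.001, -0.008, 1.0, 0.0]
force: [-0.4, -0.3, -5.1]
width: 0.126
```

```bash
python3 - <<'E'
from h import *
print(observe()['force'])
s=np.linspace(0,1,11)[1:]
rows([(.4862+(.594-.4862)*k,.2223+(-.0425-.2223)*k,.350) for k in s],[-3.1256+.235*k for k in s])
E
```

```text
[-0.43478058 -0.26630116 -5.14227874]
now 11.85 [0.48553943 0.22209129 0.3437236 ] psi -3.125588179811485 zaxis [ 2.37151694e-03  3.23246973e-04 -9.99997136e-01] [ 2.78681304e-01  2.59119391e-01 -1.78977295e-01  1.13033070e+00
 -3.41600231e-04  2.62676087e-01] 0.12606287240217026
[[-11.0, -26.4, -6.3], [0.0, 0.002, -0.023]]
[[-21.4, -53.1, -6.2], [0.0, 0.002, -0.047]]
[[-31.7, -79.7, -6.2], [0.0, 0.002, -0.07]]
[[-42.1, -106.4, -6.2], [0.0, 0.002, -0.094]]
[[-52.5, -133.0, -6.2], [0.0, 0.002, -0.117]]
[[-62.8, -159.7, -6.2], [0.0, 0.002, -0.141]]
[[-73.2, -186.3, -6.2], [0.0, 0.002, -0.164]]
[[-83.5, -213.0, -6.1], [0.0, 0.002, -0.188]]
[[-93.9, -239.6, -6.1], [0.0, 0.002, -0.211]]
[[-104.2, -266.3, -6.1], [0.0, 0.002, -0.235]]
```

Emit:
{"api": "play_rows", "payload": {"steps": [[[-11,-26,-6],[0,0.002,-0.023]],[[-21,-53,-6],[0,0.002,-0.047]],[[-32,-80,-6],[0,0.002,-0.07]],[[-42,-106,-6],[0,0.002,-0.094]],[[-52,-133,-6],[0,0.002,-0.117]],[[-63,-160,-6],[0,0.002,-0.141]],[[-73,-186,-6],[0,0.002,-0.164]],[[-84,-213,-6],[0,0.002,-0.188]],[[-94,-240,-6],[0,0.002,-0.211]],[[-101,-258,-6],[0,0.002,-0.228]],[[-104,-266,-6],[0,0.002,-0.235]],[[-104,-266,-6],[0,0.002,-0.235]],[[-104,-266,-6],[0,0.002,-0.235]],[[-104,-266,-6],[0,0.002,-0.235]]]}}

```text
time: 13.6
ee_pos: [0.5935, -0.0414, 0.3499]
orientation: [0.0, -0.126, 0.992, 0.0]
force: [-0.1, -0.1, -4.1]
width: 0.129
```

```bash
python3 - <<'E'
from h import *
grab('wrist','w4');grab('scene','scene2'); rows([],[])
def c(fn,x0,y0,w,h,s):
    im=cv2.imread(f'pics/{fn}.png')[y0:y0+h,x0:x0+w]; return cv2.resize(im,None,fx=s,fy=s,interpolation=cv2.INTER_CUBIC)
cv2.imwrite('pics/m3.png',np.hstack([c('scene2',260,190,160,160,2.5*1),cv2.resize(cv2.imread('pics/w4.png'),(400,300))[:,:].copy() if 0 else c('w4',160,100,400,380,1)[:400,:400] if 0 else cv2.copyMakeBorder(c('w4',120,100,400,380,1),0,20,0,0,cv2.BORDER_CONSTANT)]))
E
```

```text
now 13.7 [ 0.59360388 -0.04156824  0.35004509] psi -2.889756363225235 zaxis [ 5.02713867e-04  9.66883184e-05 -9.99999869e-01] [-2.04804217e-01  3.71642781e-01 -5.11546926e-03  1.19356553e+00
  1.96907284e-04 -4.56640453e-01] 0.1243574180370971
```

View pics/m3.png

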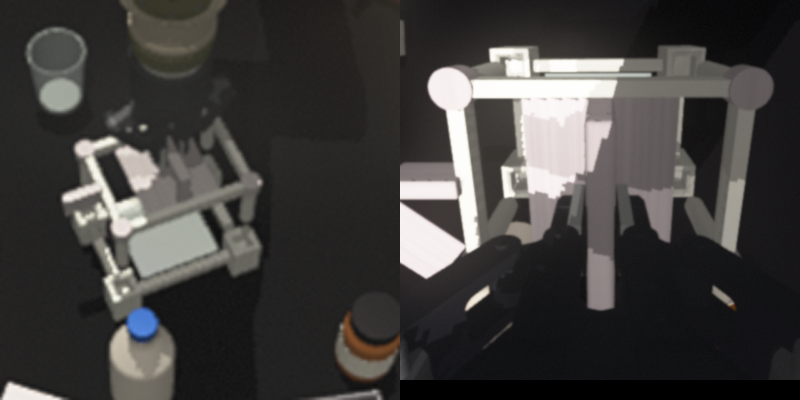

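Wrist view: tier post tops at (170,188) and (470,188), frame sockets at about (234,160), (402,160), (243,272), (395,272). Scene view: posts at (294.4,250), (308.8,281.2), (361.2,263.2). Next I check the relative offset.

```bash
python3 - <<'E'
from h import *
np.set_printoptions(precision=4,suppress=True)
w=load('w4');S=load('scene2')
a,b=atz(w,(170,188),.166),atz(w,(470,188),.166); print('posts w',a,b,(a+b)/2,np.linalg.norm(a-b))
yaw=lambda d:np.arctan2(-d[0],d[1])
print('yaw',yaw(b-a))
q=[atz(w,u,.046) for u in((234,160),(402,160),(243,272),(395,272))]; print('sock w',np.array(q),np.mean(q,0),yaw(q[1]-q[0]),yaw(q[3]-q[2]))
R=lambda y:np.array([[np.cos(y),-np.sin(y)],[np.sin(y),np.cos(y)]])
print('tier origin w',((a+b)/2)[:2]+R(yaw(b-a))@[.05,0])
s=[atz(S,u,.166) for u in((294.4,250),(308.8,281.2),(361.2,263.2))]; print('posts s',np.array(s),'origin',(s[0]+s[2])/2,yaw(s[2]-s[1]))
# reference: frame corners in initial scene
E
```

```text
posts w [ 0.5601 -0.1206  0.166 ] [0.5259 0.0116 0.166 ] [ 0.543  -0.0545  0.166 ] 0.1365456700968706
yaw 0.25353516758820527
sock w [[ 0.5576 -0.1213  0.046 ]
 [ 0.5242  0.0077  0.046 ]
 [ 0.6509 -0.0967  0.046 ]
 [ 0.6173  0.0328  0.046 ]] [ 0.5875 -0.0444  0.046 ] 0.2535019281979223 0.25370529393624774
tier origin w [ 0.5914 -0.0419]
posts s [[ 0.5651 -0.1209  0.166 ]
 [ 0.6608 -0.0967  0.166 ]
 [ 0.6281  0.0398  0.166 ]] origin [ 0.5966 -0.0405  0.166 ] 0.2348506700455048
```

Emit:
{"api": "play_rows", "payload": {"steps": [[[0,0,12],[0,0,0]],[[0,0,24],[0,0,0]],[[0,0,30],[0,0,0]],[[0,0,30],[0,0,0]],[[0,0,30],[0,0,0]]]}}

```text
time: 14.32
ee_pos: [0.5938, -0.0416, 0.3202]
orientation: [0.0, -0.126, 0.992, -0.0]
force: [-1.3, 0.6, -4.2]
width: 0.128
```

```bash
python3 - <<'E'
from h import *
grab('wrist','w5');grab('scene','scene3'); rows([],[])
def c(fn,x0,y0,w,h,s):
    im=cv2.imread(f'pics/{fn}.png')[y0:y0+h,x0:x0+w].astype(float); im=255*np.clip(im/220,0,1)**.6
    return cv2.resize(im.astype(np.uint8),None,fx=s,fy=s,interpolation=cv2.INTER_CUBIC)
cv2.imwrite('pics/m4.png',np.vstack([np.hstack([c('scene3',280,235,100,75,4),c('w5',150,140,100,75,4)]),np.hstack([c('w5',390,140,100,75,4),c('w5',220,140,200,150,2)])]))
E
```

```text
now 14.425 [ 0.59383929 -0.04167441  0.3204887 ] psi -2.8898760422045577 zaxis [ 1.38066307e-03 -1.19152840e-04 -9.99999040e-01] [-2.04892241e-01  3.87225092e-01 -5.63388683e-02  1.12585634e+00
  1.64251484e-04 -4.56608439e-01] 0.12530875768791325
```

View pics/m4.png

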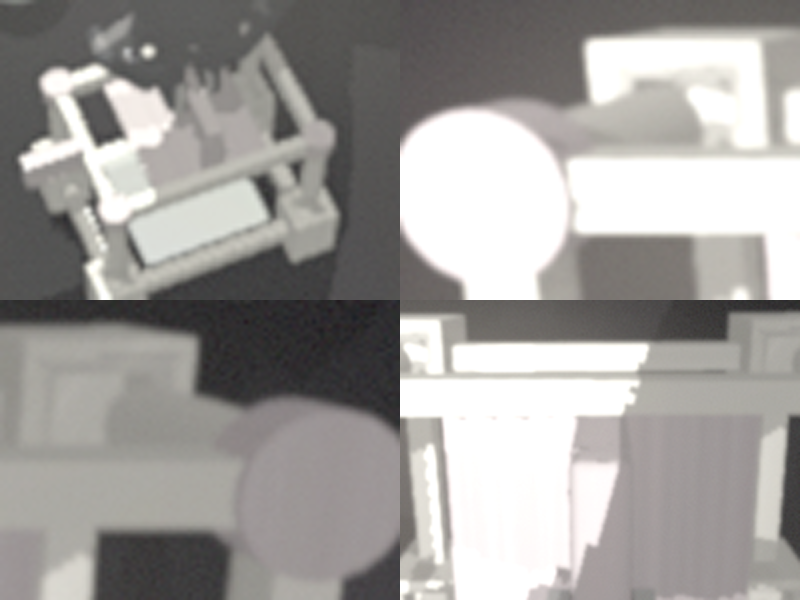

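In the wrist crops the low-x block outer corners are at left (196,149.5) and right (395.5,147.5)/(439.5,149.2). The foot tips are at left u≈212–224.5 and right u≈416.8–429. I compare these with the model projection.

```bash
python3 - <<'E'
from h import *
np.set_printoptions(precision=1,suppress=True)
w=load('w5');S=load('scene3')
def pts(c,yaw,loc,z):
    R=np.array([[np.cos(yaw),-np.sin(yaw)],[np.sin(yaw),np.cos(yaw)]]); return np.c_[(R@np.array(loc).T).T+c,np.full(len(loc),z)]
fr=[(-65,-85),(-65,-55),(-65,85),(-65,55)]
print('frame corners L-out,L-in,R-out,R-in w5',proj(w,pts([.5935,-.042],.2535,np.array(fr)/1e3,.046)))
ft=[(-50,-74),(-50,-66),(-50,66),(-50,74)]
print('foot edges',proj(w,pts([.5936,-.0417],.2535,np.array(ft)/1e3,.056)))
pt=np.array([(-50,-70),(50,-70),(50,70),(-50,70)])/1e3
print('post tops w',proj(w,pts([.5936,-.0417],.2535,pt,.137)))
print('scene: post tops',proj(S,pts([.5936,-.0417],.2535,pt,.137)))
print('scene: sockets',proj(S,pts([.5935,-.042],.2535,pt,.046)))
E
```

```text
frame corners L-out,L-in,R-out,R-in w5 [[198.3 147.9]
 [241.2 147.9]
 [441.5 147.8]
 [398.5 147.9]]
foot edges [[212.1 171.5]
 [223.8 171.5]
 [416.7 171.5]
 [428.4 171.5]]
post tops w [[166.2 192.4]
 [191.6 374.7]
 [448.7 374.8]
 [474.  192.4]]
scene: post tops [[294.3 255.5]
 [308.8 286.6]
 [359.6 268.1]
 [343.4 238.5]]
scene: sockets [[295.4 273.5]
 [309.1 303.5]
 [357.  285.7]
 [341.8 257. ]]
```

Scene post tops match the prediction within 0.5 px. The wrist view puts the frame about 1 mm further toward -y, well inside the taper and chamfer capture. I lower with a 1 mm correction, in stages.

Emit:
{"api": "play_rows", "payload": {"steps": [[[0,-1,4],[0,0,0]],[[0,-1,9],[0,0,0]],[[0,-1,13],[0,0,0]],[[0,-1,17],[0,0,0]],[[0,-1,20],[0,0,0]],[[0,-1,20],[0,0,0]]]}}

```text
time: 15.18
ee_pos: [0.5942, -0.0426, 0.3002]
orientation: [0.001, -0.126, 0.992, -0.0]
force: [0.6, 0.6, -5.4]
width: 0.13
```

Emit:
{"api": "play_rows", "payload": {"steps": [[[0,0,3],[0,0,0]],[[0,0,6],[0,0,0]],[[0,0,8],[0,0,0]],[[0,0,9],[0,0,0]],[[0,0,10],[0,0,0]],[[0,0,10],[0,0,0]]]}}

```text
time: 15.92
ee_pos: [0.5942, -0.0425, 0.2907]
orientation: [0.001, -0.126, 0.992, -0.0]
force: [-0.5, 1.1, 0.0]
width: 0.13
```

```bash
python3 - <<'E'
from h import *
o=observe();print(o['force'],o['wrist_torque']);rows([],[])
E
```

```text
[-0.45157563  1.1462412   0.04902268] [0.21367939 0.06053893 0.05099237]
now 15.925 [ 0.59415032 -0.04253021  0.29068533] psi -2.889659130115641 zaxis [ 1.70886426e-03  1.26534440e-04 -9.99998532e-01] [-2.06270939e-01  4.07060158e-01 -1.02845589e-01  1.05924386e+00
  4.73846861e-04 -4.58203816e-01] 0.12959824386914645
```

The weight is now carried at the expected height (TCP 0.2907, so the tier is at 0.026). A small press, then open and rise.

Emit:
{"api": "play_rows", "payload": {"steps": [[[0,0,1],[0,0,0]],[[0,0,1],[0,0,0]],[[0,0,1],[0,0,0]]]}}

```text
time: 16.3
ee_pos: [0.5941, -0.0425, 0.2906]
orientation: [0.001, -0.126, 0.992, -0.0]
force: [-2.1, 1.5, 5.8]
width: 0.126
```

Emit:
{"api": "play_rows", "payload": {"steps": [[[0,0,0],[0,0,0]],[[0,0,0],[0,0,0]],[[0,0,0],[0,0,0]],[[0,0,0],[0,0,0]],[[0,0,0],[0,0,0]]], "hand": 50}}

```text
time: 16.92
ee_pos: [0.5941, -0.0425, 0.2906]
orientation: [0.001, -0.126, 0.992, -0.0]
force: [0.4, 0.1, 0.3]
width: 0.588
```

Emit:
{"api": "play_rows", "payload": {"steps": [[[0,0,-8],[0,0,0]],[[0,0,-35],[0,0,0]],[[0,0,-75],[0,0,0]],[[0,0,-110],[0,0,0]],[[0,0,-110],[0,0,0]],[[0,0,-110],[0,0,0]]]}}

```text
time: 17.68
ee_pos: [0.5937, -0.0425, 0.4005]
orientation: [0.001, -0.126, 0.992, -0.0]
force: [0.1, -0.9, -0.4]
width: 0.581
```

```bash
python3 - <<'E'
from h import *
grab('wrist','w6');grab('scene','scene4'); rows([],[])
def c(fn,x0,y0,w,h,s):
    im=cv2.imread(f'pics/{fn}.png')[y0:y0+h,x0:x0+w]
    return cv2.resize(im,None,fx=s,fy=s,interpolation=cv2.INTER_CUBIC)
cv2.imwrite('pics/m5.png',np.hstack([c('scene4',275,240,100,100,4),c('w6',120,120,400,400,1) if 0 else cv2.resize(c('w6',120,60,400,400,1),(400,400))]))
S=load('scene4');w=load('w6')
R=np.array([[np.cos(.2535),-np.sin(.2535)],[np.sin(.2535),np.cos(.2535)]])
pt=(R@(np.array([(-50,-70),(50,-70),(50,70),(-50,70)])/1e3).T).T+[.594,-.0427]
for z in(.107,.120): print(proj(S,np.c_[pt,np.full(4,z)]).round(1).tolist(),proj(w,np.c_[pt,np.full(4,z)]).round(1).tolist())
E
```

```text
now 17.775 [ 0.59349802 -0.04243458  0.39928111] psi -2.88964017783102 zaxis [ 1.84011189e-04  3.76080159e-04 -9.99999912e-01] [-2.06324147e-01  3.53976445e-01  9.04890552e-02  1.30720587e+00
  4.05800883e-04 -4.58276645e-01] 0.5846322881742402
[[294.4, 261.8], [308.6, 292.6], [358.4, 274.3], [342.5, 245.0]] [[228.9, 167.0], [238.6, 285.4], [401.7, 285.5], [411.4, 167.0]]
[[294.2, 259.2], [308.5, 290.1], [358.8, 271.7], [342.7, 242.3]] [[224.2, 168.9], [234.9, 292.4], [405.4, 292.5], [416.0, 168.9]]
```

View pics/m5.png

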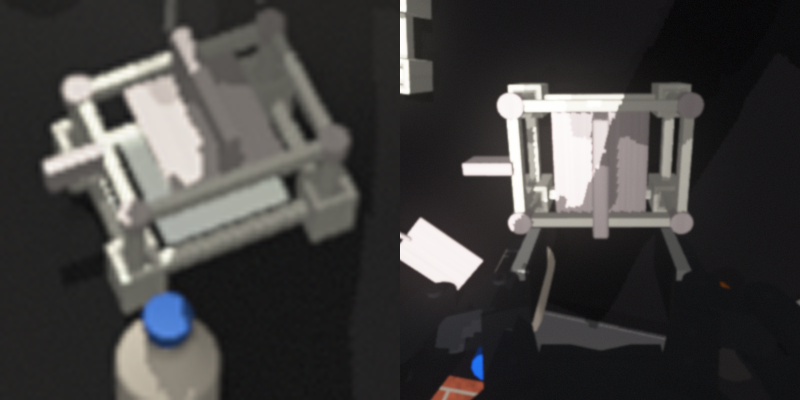

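Post tops in the scene view at (294.3,262), (308.3,292.5), (358.3,275), (342.5,246) match the seated-height prediction (post tops 107 mm up) within 1 px, so the tier is home and level.

```bash
python3 -c "
from cell import *
print(hand_in())"
```

```text
the job is handed in; nothing more can be done
None
```

I pulled the tier out from under the riser by its tab, left it standing on the bench and let go. I then took it by the bridge bar and lowered it into the four sockets of the larger frame before letting go. The job was handed in at about 17.8 s of the 54 s allowed; the hand-in gives no verdict.

**Last checks that agreed:**
- **Seating:** while I was still holding the tier, its weight came off the wrist at 0.026 m, the expected home height.
- **Level:** after I let go, all four post tops in the scene image were within about 1 px of where a seated, level tier should show them.
- **Clear of the tier:** the gripper was open and had risen about 110 mm. The wrist force was near zero, and the last wrist picture shows the gripper away from everything.

**Checks that disagreed or were missed:**
- **Frame position:** the camera estimates of the frame's position differed by 1–2 mm. One early wrist reading was about 6 mm off in x, and I discarded it because its socket spacing came out too short. I went in with a 1 mm correction, and the posts entered without noticeable force.
- **Other objects:** I did not measure the small frame and bystanders again at the end. No unexpected contact force appeared in any reading.

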